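Start the test kiln: extractor fan, then kiln

ROBOT

A 6-joint arm with a two-finger parallel gripper is mounted at the origin on the work surface. World frame = base frame: x ahead of the robot, y to its left, z up, the work surface at z = 0. Lengths are in m, angles in rad, forces in N, time in s.
With the tool pointing down it reaches from about 0.325 to 0.775 m from the base axis. Payload 5.5 kg.
Tool frame: the origin (TCP) lies midway between the tips of the shut fingers; the grasp point (between the pads) lies 19 mm behind it; z points along the fingers, y is the line along which they close (so a half turn about z gives the same grasp; the last joint's range is limited). The gripper opens to 88 mm and grips with 3 to 60 N. Pads are 20 mm wide; open, the fingers measure 115 mm over their backs; the gripper's body (75 mm by 178 mm) begins 61 mm behind the grasp point.
Start: joints at [1.182, 0.091, 1.231, -0, 1.82, -0.057], TCP at [0.195, 0.567, 0.223] pointing down, gripper open.
Joint ranges: [-2.87, 2.87], [-0.86, 2.18], [0.17, 2.46], [-1.51, 4.65], [0.06, 2.69], [-2.65, 2.65]. Speed limits (rad/s): [2.57, 2.57, 3.01, 3.14, 3.14, 3.14].

INTERFACE

Orientations are given as a 3x3 rotation matrix whose columns are the frame's x, y, z axes.
In Python, from plant import * gives the robot as it stands.
- The arm moves only by the tool play_rows, never from a script. Its argument "moves" is a list that holds one entry, the list of rows, each a list of 5 numbers: the closure, from 0 (fully open) to 1 (shut), then the shift along the tool's x, y, z in mm, then the turn about the tool's z in rad. A call has 1 to 12 rows; each row shifts and turns the commanded pose from where the row before left it, along the tool's axes as they then stand; what a row does not reach is not made up. A row lasts 1/8 s, in which the tool goes at most 62.5 mm and 10.7 degrees, less where a joint would pass 70% of its speed; a pose out of reach is approached as far as the arm can. A call is refused whole if a number of a shift passes 62.5 or a number of a turn 0.188, either way. A call with a gripper value outside its range is refused whole. The fingers move at their own pace and stop on an object; "grip_force" is the grip in N (left out, the last holds). Time passes only in rows, so rows that do not move let the fingers close. It gives the time, the measured TCP pose, the force, the opening and the grip force at its end, in the units of the state.
- state(): the state, without advancing time (a new reading comes with each control period).
- read_camera(name): name is "side" or "top"; returns (picture, depth): 400x640x3 uint8, blue, green, red; 400x640 float32, m along the optical axis (not along the pixel's ray), 0 where there is no reading.
- get_calibration(name): a dict with "fx", "fy", "cx", "cy" (pixels), "k1" (the pictures are not rectified: a ray, as slopes to the right and down, at radius r is drawn at 1 + k1 r^2 times it, then the intrinsics apply), "extrinsics" (4x4, takes a point from camera to world coordinates). Camera axes: x right, y up, looking along -z (the intrinsics and any distortion apply to the point x, -y, -z); pixel columns grow to the right and rows downward; lengths in m; the calibration is good to about 2 mm. A picture is of the moment at which its call begins. get_calibration takes no time and is no camera call.
- hand_in(): hands the job in; it is judged then, once.
The state is a dict: "t": time; "qpos": joint angles; "qd": joint speeds; "effort": joint torques, N m; "eef_pos": TCP position; "orientation": TCP orientation; "wrist_force": force on the tool from outside, world axes, zero at the start; "wrist_torque": the same for the moment, N m; "opening": opening from 0.0 (shut) to 1.0 (fully open); "grip_force": force on a finger pad.
Only numpy, scipy, OpenCV 4.12 (cv2) and the standard library are available. Lean on these libraries where they do the work, as an engineer would, in place of code of your own. Each camera call takes 0.05 s, during which the arm holds its last target. There are 200 camera calls.

TASK

The little test kiln is loaded and ready to fire. Switch on its extractor fan first (the switch box with a narrow rocker and a round speed knob beside it), and after that switch on the kiln (the box with the one wide rocker), each by pressing the raised end of its rocker down until it snaps over and stays. The third, smallest box, with a narrow rocker and no knob, is the work lamp: it is on already, so leave it on.

Things in the scene. Friction and masses are not known exactly. Their poses are not given: they have to be found in the camera images.
- fan_press (a point): Extractor fan: fixed grey box 90x110 mm, 55 high; on top a white rocker 27 wide, 60 long, and a round black knob (18 high) 52 mm to one side. Point on the rocker's top face, 20 mm from the pivot towards the end that is down when ON (far from robot, +-0.6 rad); x along rocker to that end, y the pivot, z up from the face. Starts OFF: point 76 mm over the table; ON: 67.5. Both states stable.
- kiln_press (a point): Kiln: fixed grey box 105x100 mm, 70 high, one white rocker 55 wide, 60 long. Same point and axes as the fan's. Starts OFF (far end raised), point 91 mm over the table; ON: 82.5. All rockers are over-centre: some 5 N straight down on the point tips it, past level (4.5 mm down) it snaps and stays. Bezels lie lower than the rockers.
- lamp_press (a point): Work lamp, leave alone: fixed grey box 90x70 mm, 55 high, one white rocker 27 wide, 60 long, no knob. Same point and axes. Starts ON: point 67.5 mm over the table, its end (far from robot) down, the near end raised. The three boxes stand in a row across the table in any order, each turned up to 0.6 rad; flat discs and a pencil lie beside them.
Not all that is in view belongs to the job. What is shaped like the part that bears fan_press but yellow is not meant.

How it is judged:
By the outcome, as a careful person would: the job done as asked, in the order asked, and still so for the second after the job is handed in, with the robot touching nothing.
It also fails if it takes over 32 s, if anything falls off the work surface, if the arm or the gripper's body presses on something with over 40 N, if the wrist force passes 120 N, or if a joint passes its speed limit or range.

## Working session

There is one attempt and no reset: what is moved stays moved. The work goes in short steps, Python scripts to look and compute and a tool call to move; the robot and the scene stay as the last step left them, time stands still between calls to the robot, and variables do not carry over. Pictures are saved under pics/ and viewed, at most 10 in all, crops included, and the job is handed in when it is done.

Besides the shell and the picture viewer there is one more tool, called after "Call:" as name([rows], argument=value, ...), one row to a line, values as JSON. play_rows: Moves the arm, as the interface text tells. Its arguments: {"type":"object","properties":{"moves":{"type":"array"},"grip_force":{"type":"number"}},"required":["moves"]}

```bash
mkdir -p pics
cat > h.py <<'E'
from plant import *
import numpy as np, cv2
def world(cal,depth,u,v):
    K=np.array([[cal['fx'],0,cal['cx']],[0,cal['fy'],cal['cy']],[0,0,1.]])
    p=cv2.undistortPoints(np.array([[[u,v]]],float),K,np.array([cal['k1'],0,0,0,0.]))[0,0]
    E=np.array(cal['extrinsics']); d=depth
    return (E@np.array([p[0]*d,-p[1]*d,-d,1]))[:3]
E
python3 - <<'E'
from h import *
for n in ('top','side'):
    p,d=read_camera(n); cv2.imwrite(f'pics/{n}0.png',p); np.save(f'{n}0.npy',d)
    c=get_calibration(n); print(n,c)
s=state();print(s['t'],s['eef_pos'],s['orientation'],s['wrist_force'],s['opening'])
E
```

```text
top {'fx': 372.0709364847033, 'fy': 372.0709364847033, 'cx': 317.61148612912746, 'cy': 205.82535784174897, 'k1': -0.043582209564575786, 'extrinsics': array([[-3.84398722e-03,  9.89771658e-01, -1.42608866e-01,
         3.46982433e-01],
       [-9.99709056e-01, -4.07719203e-04,  2.41171536e-02,
        -7.70293416e-02],
       [ 2.38123307e-02,  1.42660081e-01,  9.89485257e-01,
         9.96026457e-01],
       [ 0.00000000e+00,  0.00000000e+00,  0.00000000e+00,
         1.00000000e+00]])}
side {'fx': 405.6621612084335, 'fy': 405.6621612084335, 'cx': 322.5997204302308, 'cy': 197.4185466702053, 'k1': -0.05112803151137276, 'extrinsics': array([[ 0.9981173 ,  0.02377357, -0.05653914,  0.42521164],
       [-0.06009229,  0.56359445, -0.82386298, -0.95638624],
       [ 0.01227897,  0.82570946,  0.56396198,  0.65820414],
       [ 0.        ,  0.        ,  0.        ,  1.        ]])}
0.1 [0.19534552 0.56702896 0.22165553] [[-9.45473570e-01  3.25698210e-01 -6.36162335e-04]
 [ 3.25698819e-01  9.45472271e-01 -1.56993536e-03]
 [ 9.01487096e-05 -1.69152971e-03 -9.99998565e-01]] [ 0.78557458  0.15678356 -0.74866725] 1.0012975286407522
```

View pics/top0.png

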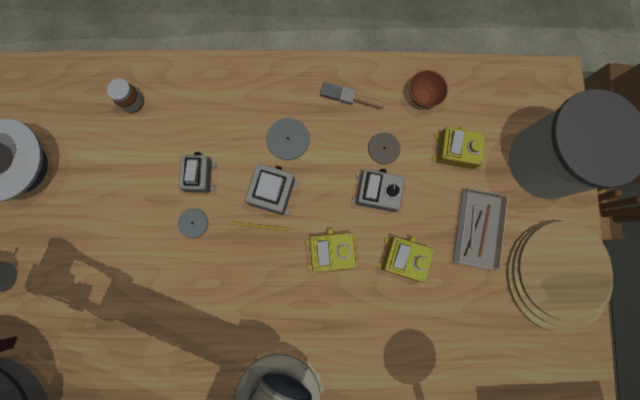

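View pics/side0.png

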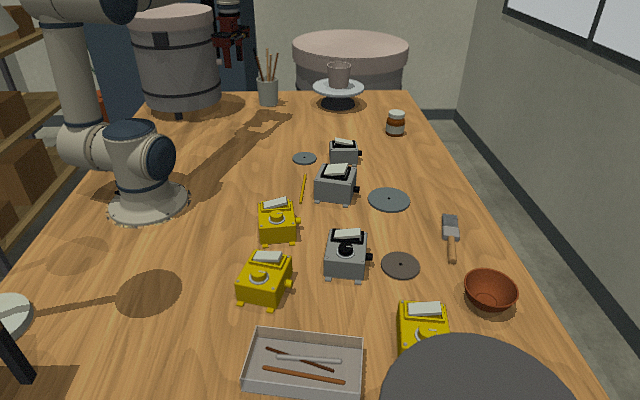

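The top view has the robot at the bottom, x pointing up and y pointing left. What could be taken for the fan:
- Grey box with knob at (380,190). This is the fan.
- Yellow look-alikes at (461,147), (333,251) and (409,258). Not meant.
- Grey box with a wide rocker at (270,188). This is the kiln.
- Small grey box at (195,173). This is the lamp.

I'll check the choice in one close crop.

Run:
```python
from h import *
p=cv2.imread('pics/top0.png')
a=cv2.resize(p[155:225,235:305],None,fx=5.6,fy=5.6,interpolation=cv2.INTER_CUBIC)
b=cv2.resize(p[155:225,345:415],None,fx=5.6,fy=5.6,interpolation=cv2.INTER_CUBIC)
im=np.hstack([a,b])
for k in range(0,70,10):
    q=int(k*5.6)
    for o,u0 in((0,235),(392,345)):
        cv2.putText(im,str(u0+k),(o+q,10),0,.35,(0,0,255)); cv2.line(im,(o+q,12),(o+q,392),(0,0,255) if k else (0,255,0),1)
    cv2.line(im,(0,q),(784,q),(0,0,255),1); cv2.putText(im,str(155+k),(0,q+10),0,.35,(255,0,0))
cv2.imwrite('pics/crop1.png',im)
```

```text
(no output)
```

View pics/crop1.png

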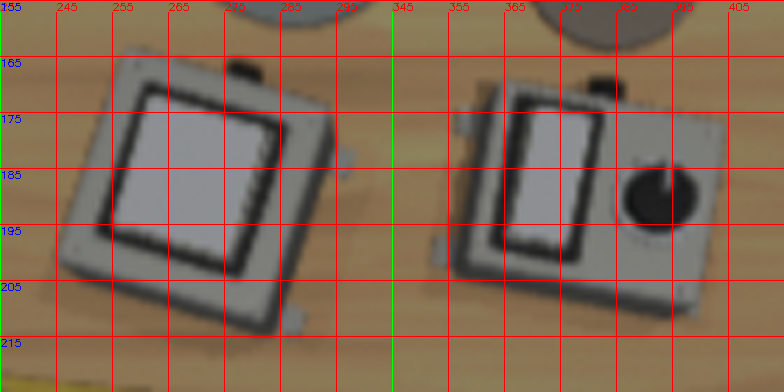

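The crop confirms the choice. The fan rocker is at about (373,186) with the black knob at (393,190). The kiln's wide rocker is at about (269,187). Next I'll measure the rocker faces in 3D.

Run:
```python
from h import *
d=np.load('top0.npy'); c=get_calibration('top')
R=dict(fan=([(371.4,174.3),(380,176),(375,198.4),(365.7,197.5)],.076,.067),kiln=([(261.4,172),(283.6,177.9),(277,202.3),(254.6,195.7)],.091,.082))
s=state(); T=np.array(s['orientation']); t0=np.array(s['eef_pos'])
for n,(q,h,_) in R.items():
    m=np.zeros(d.shape,np.uint8); cv2.fillPoly(m,[np.round(q).astype(int)],1); m=cv2.erode(m,np.ones((3,3)))
    v,u=np.nonzero(m); P=np.array([world(c,d[b,a],a,b) for a,b in zip(u,v) if d[b,a]>0])
    A=np.c_[P[:,:2],np.ones(len(P))]; k=np.linalg.lstsq(A,P[:,2],rcond=None)[0]
    # corners: intersect rays with the fitted plane
    C=[]
    for a,b in q:
        o=world(c,0,a,b); r=world(c,1,a,b)-o; l=(k@[o[0],o[1],1]-o[2])/(r[2]-k[0]*r[0]-k[1]*r[1]); C.append(o+l*r)
    C=np.array(C); far=(C[0]+C[1])/2; near=(C[2]+C[3])/2; cen=C.mean(0)
    ax=(far-near); L=np.linalg.norm(ax); W=np.linalg.norm((C[1]+C[2]-C[0]-C[3])/2); ax/=L
    p=cen+ax*.020
    print(n,'cen',cen.round(4),'len',L.round(4),'wid',W.round(4),'ax',ax.round(3),'yaw',np.arctan2(ax[1],ax[0]).round(3),'slope',(k[:2]@ax[:2]).round(3))
    print('  press',p.round(4),'want z',h,'reach',np.hypot(*p[:2]).round(3),'toolshift mm',((T.T@(p-t0))*1000).round(1))
```

```text
fan cen [ 0.5297 -0.2408  0.0709] len 0.0594 wid 0.0229 ax [ 0.953 -0.219  0.211] yaw -0.226 slope 0.211
  press [ 0.5488 -0.2451  0.0751] want z 0.076 reach 0.601 toolshift mm [-598.7 -652.5  147.6]
kiln cen [0.5255 0.0211 0.0855] len 0.0622 wid 0.0574 ax [ 0.932 -0.277  0.232] yaw -0.289 slope 0.232
  press [0.5442 0.0156 0.0901] want z 0.091 reach 0.544 toolshift mm [-509.4 -407.6  132.2]
```

Heights are within 1 mm of the given values, and the lengths and widths fit. The tool's x lies within 0.1 rad of both rockers, so no turn is needed. I'll shut the fingers and cross over to the fan.

Call:
play_rows([
  [[1, -37, -40, 0, 0], [1, -37, -40, 0, 0], [1, -37, -40, 0, 0], [1, -37, -40, 0, 0], [1, -37, -40, 5, 0], [1, -37, -40, 5, 0], [1, -37, -40, 5, 0], [1, -37, -40, 5, 0], [1, -37, -40, 5, 0], [1, -37, -40, 5, 0], [1, -37, -40, 5, 0], [1, -37, -40, 5, 0]],
], grip_force=20)

```text
t: 1.6
eef_pos: [0.4591, -0.0329, 0.1822]
orientation: [[-0.945, 0.326, -0.0], [0.326, 0.945, 0.0], [0.0, 0.0, -1.0]]
wrist_force: [0.9, 0.9, 0.2]
opening: 0.005
grip_force: 0.0
```

```bash
cat >> h.py <<'E'
def rep(n):
    p=dict(fan=[.5488,-.2451,.076],kiln=[.5442,.0156,.091])[n]
    s=state(); T=np.array(s['orientation']); print(s['t'],np.round(s['eef_pos'],4),T.round(3).tolist(),'F',np.round(s['wrist_force'],1),'op',round(s['opening'],3))
    print('shift mm',((T.T@(np.array(p)-s['eef_pos']))*1000).round(1))
E
python3 -c "
from h import *
rep('fan')"
```

```text
1.6 [ 0.4591 -0.0329  0.1822] [[-0.945, 0.326, -0.0], [0.326, 0.945, 0.0], [0.0, 0.0, -1.0]] F [0.9 0.9 0.2] op 0.005
shift mm [-153.9 -171.4  106.2]
```

Call:
play_rows([
  [[1, -37, -41, 10, 0], [1, -37, -41, 10, 0], [1, -37, -41, 10, 0], [1, -30, -35, 10, 0], [1, 0, 0, 0, 0], [1, 0, 0, 0, 0]],
])

```text
t: 2.35
eef_pos: [0.5404, -0.2259, 0.1423]
orientation: [[-0.945, 0.326, -0.001], [0.326, 0.945, 0.001], [0.001, 0.001, -1.0]]
wrist_force: [0.3, 0.1, 0.0]
opening: 0.002
grip_force: 0.0
```

```bash
python3 -c "
from h import *
rep('fan')"
```

```text
2.35 [ 0.5404 -0.2259  0.1423] [[-0.945, 0.326, -0.001], [0.326, 0.945, 0.001], [0.001, 0.001, -1.0]] F [0.3 0.1 0. ] op 0.002
shift mm [-14.2 -15.5  66.3]
```

Call:
play_rows([
  [[1, -14, -15, 0, 0], [1, 0, 0, 25, 0], [1, 0, 0, 25, 0], [1, 0, 0, 8, 0], [1, 0, 0, 0, 0]],
])

```text
t: 2.98
eef_pos: [0.5491, -0.2443, 0.0851]
orientation: [[-0.946, 0.325, 0.0], [0.325, 0.946, 0.0], [-0.0, 0.0, -1.0]]
wrist_force: [0.1, -0.6, 0.4]
opening: 0.007
grip_force: 0.0
```

Run:
```python
from h import *
rep('fan')
p,d=read_camera('side'); cv2.imwrite('pics/s1.png',cv2.resize(p[190:290,285:410],None,fx=5,fy=5,interpolation=cv2.INTER_CUBIC))
```

```text
2.975 [ 0.5491 -0.2443  0.0851] [[-0.946, 0.325, 0.0], [0.325, 0.946, 0.0], [-0.0, 0.0, -1.0]] F [ 0.1 -0.6  0.4] op 0.007
shift mm [-0.  -0.9  9.1]
```

View pics/s1.png

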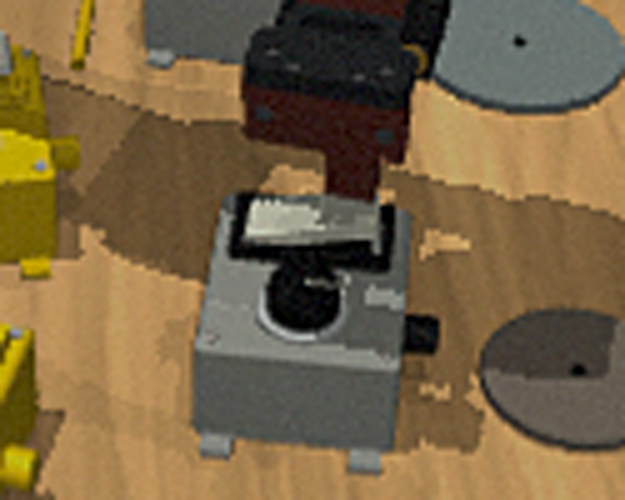

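The side crop shows the shut fingers just above the raised far half of the fan rocker, at about crop (355,200), clear of the knob. I'll press now.

Call:
play_rows([
  [[1, 2, 0, 5, 0], [1, 0, 0, 4, 0], [1, 0, 0, 3, 0], [1, 0, 0, 2, 0], [1, 0, 0, 2, 0], [1, 0, 0, 0, 0]],
])

```text
t: 3.78
eef_pos: [0.5477, -0.2449, 0.0709]
orientation: [[-0.945, 0.326, 0.002], [0.326, 0.945, -0.001], [-0.002, -0.0, -1.0]]
wrist_force: [-1.4, 1.3, 9.7]
opening: 0.004
grip_force: 4.9
```

```bash
python3 -c "
from h import *
rep('fan')"
```

```text
3.775 [ 0.5477 -0.2449  0.0709] [[-0.945, 0.326, 0.002], [0.326, 0.945, -0.001], [-0.002, -0.0, -1.0]] F [-1.4  1.3  9.7] op 0.004
shift mm [-1.2  0.1 -5.1]
```

Call:
play_rows([
  [[1, 0, 0, 1.5, 0], [1, 0, 0, 1.5, 0], [1, 0, 0, 0, 0]],
])

```text
t: 4.15
eef_pos: [0.5478, -0.2449, 0.0705]
orientation: [[-0.945, 0.326, 0.003], [0.326, 0.945, -0.002], [-0.004, -0.001, -1.0]]
wrist_force: [-6.8, 3.5, 21.3]
opening: -0.0
grip_force: 9.6
```

```bash
python3 -c "
from h import *
rep('fan')"
```

```text
4.15 [ 0.5478 -0.2449  0.0705] [[-0.945, 0.326, 0.003], [0.326, 0.945, -0.002], [-0.004, -0.001, -1.0]] F [-6.8  3.5 21.3] op -0.0
shift mm [-1.   0.1 -5.5]
```

The tip meets a hard stop at 70.5 mm, which is where its inner edge should rest on an ON rocker. I'll lift and check.

Call:
play_rows([
  [[1, 0, 0, -10, 0], [1, 0, 0, -30, 0], [1, 0, 20, -30, 0], [1, 0, 50, 0, 0], [1, 0, 50, 0, 0], [1, 0, 50, 0, 0], [1, 0, 30, 0, 0], [1, 0, 0, 0, 0]],
])

```text
t: 5.15
eef_pos: [0.6122, -0.0535, 0.1345]
orientation: [[-0.946, 0.323, -0.002], [0.323, 0.946, 0.0], [0.002, -0.0, -1.0]]
wrist_force: [0.0, 0.1, 0.4]
opening: 0.007
grip_force: 0.0
```

Run:
```python
from h import *
rep('kiln')
p,d=read_camera('side'); cv2.imwrite('pics/s2.png',cv2.resize(p[130:290,275:415],None,fx=3.7,fy=3.7,interpolation=cv2.INTER_CUBIC))
p,d=read_camera('top'); c=get_calibration('top'); cv2.imwrite('pics/t2.png',p)
for u,v in [(374.5,178),(373,186),(371,194)]:
    print(u,v,[d[int(v),int(u)]and world(c,d[int(v),int(u)],int(u),int(v)).round(4)])
```

```text
5.15 [ 0.6122 -0.0535  0.1345] [[-0.946, 0.323, -0.002], [0.323, 0.946, 0.0], [0.002, -0.0, -1.0]] F [0.  0.1 0.4] op 0.007
shift mm [86.5 43.4 43.7]
374.5 178 [array([ 0.5529, -0.2446,  0.067 ])]
373 186 [array([ 0.5307, -0.2402,  0.0737])]
371 194 [array([ 0.5097, -0.2343,  0.0757])]
```

View pics/s2.png

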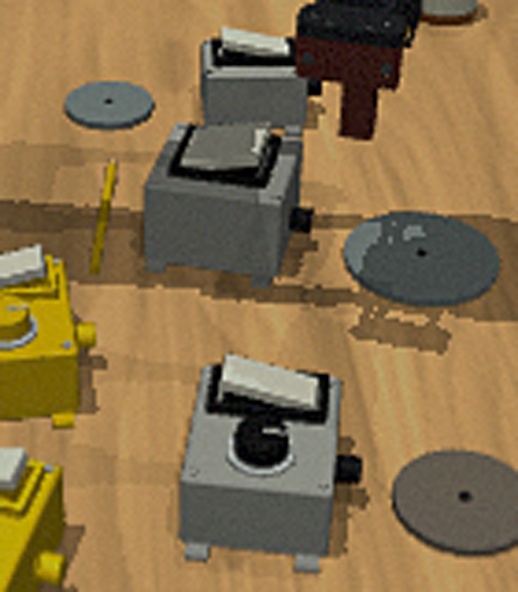

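The fan is ON: its rocker at crop (270,380) has the far end down at 67 mm and the near end up at 76 mm. The lamp and kiln are unchanged. Now the kiln.

Call:
play_rows([
  [[1, 44, 22, 0, 0], [1, 44, 22, 0, 0], [1, 0, 0, 18, 0], [1, 0, 0, 16, 0], [1, 0, 0, 0, 0]],
])

```text
t: 5.88
eef_pos: [0.5426, 0.0135, 0.0989]
orientation: [[-0.945, 0.327, -0.004], [0.327, 0.945, -0.0], [0.004, -0.002, -1.0]]
wrist_force: [0.0, 0.7, -0.7]
opening: 0.003
grip_force: 0.0
```

```bash
python3 -c "
from h import *
rep('kiln')"
```

```text
5.875 [0.5426 0.0135 0.0989] [[-0.945, 0.327, -0.004], [0.327, 0.945, -0.0], [0.004, -0.002, -1.0]] F [ 0.   0.7 -0.7] op 0.003
shift mm [-0.9  2.5  7.9]
```

Ending at 85.5 mm would match the fan's stop height, so I'll press 14 mm in all.

Call:
play_rows([
  [[1, 0, 2, 4, 0], [1, 0, 0, 3, 0], [1, 0, 0, 3, 0], [1, 0, 0, 2, 0], [1, 0, 0, 2, 0], [1, 0, 0, 1, 0], [1, 0, 0, 1, 0], [1, 0, 0, 0, 0]],
])

```text
t: 6.88
eef_pos: [0.5439, 0.0168, 0.0859]
orientation: [[-0.946, 0.326, -0.0], [0.326, 0.946, 0.0], [0.0, 0.0, -1.0]]
wrist_force: [-1.1, -0.4, 4.0]
opening: 0.002
grip_force: 1.8
```

```bash
python3 -c "
from h import *
rep('kiln')"
```

```text
6.875 [0.5439 0.0168 0.0859] [[-0.946, 0.326, -0.0], [0.326, 0.946, 0.0], [0.0, 0.0, -1.0]] F [-1.1 -0.4  4. ] op 0.002
shift mm [-0.7 -1.1 -5.1]
```

Call:
play_rows([
  [[1, 0, 0, 1.5, 0], [1, 0, 0, 1, 0], [1, 0, 0, 0, 0], [1, 0, 0, -10, 0], [1, 0, 0, -30, 0], [1, -40, 0, -30, 0], [1, -40, 0, 0, 0], [1, -40, 0, 0, 0], [1, 0, 0, 0, 0], [1, 0, 0, 0, 0]],
])

```text
t: 8.12
eef_pos: [0.6569, -0.0222, 0.1524]
orientation: [[-0.945, 0.326, -0.002], [0.326, 0.945, 0.0], [0.002, -0.0, -1.0]]
wrist_force: [-0.2, 0.3, 0.3]
opening: 0.006
grip_force: 0.0
```

Run:
```python
from h import *
rep('kiln')
p,d=read_camera('side'); cv2.imwrite('pics/s3.png',cv2.resize(p[130:290,275:415],None,fx=3.7,fy=3.7,interpolation=cv2.INTER_CUBIC))
p,d=read_camera('top'); c=get_calibration('top')
for u,v in [(274,177),(272,180),(269,187),(267,195),(374,178),(371,194),(194,162),(192,180)]:
    print(u,v,d[v,u] and world(c,d[v,u],u,v).round(4))
```

```text
8.125 [ 0.6569 -0.0222  0.1524] [[-0.945, 0.326, -0.002], [0.326, 0.945, 0.0], [0.002, -0.0, -1.0]] F [-0.2  0.3  0.3] op 0.006
shift mm [118.7  -1.   61.6]
274 177 [ 0.4547 -0.0314  0.5153]
272 180 [ 0.45   -0.0291  0.518 ]
269 187 [ 0.4403 -0.0256  0.5204]
267 195 [ 0.4292 -0.0235  0.5232]
374 178 [ 0.5526 -0.2443  0.0685]
371 194 [ 0.5096 -0.2342  0.0764]
194 162 [0.5941 0.2161 0.0681]
192 180 [0.545  0.2159 0.0779]
```

View pics/s3.png

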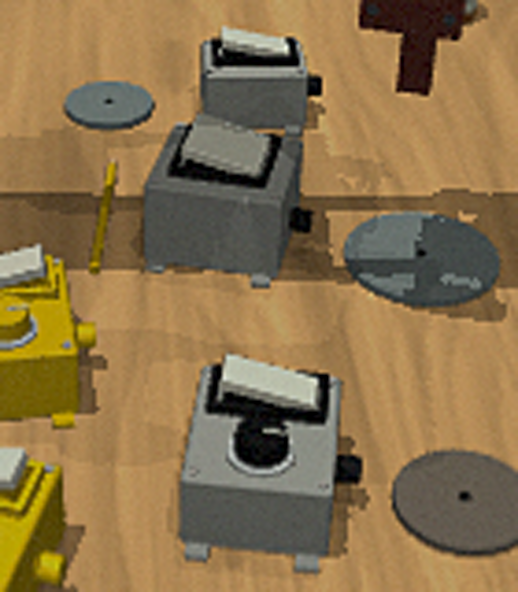

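The kiln rocker at crop (230,150) has now tipped with its near end up. The fan at (270,380) and the lamp at (255,42) are ON, and the arm is clear. One depth check on the kiln from the side camera, then hand in.

Run:
```python
from h import *
p,d=read_camera('side'); c=get_calibration('side')
P=[world(c,d[v,u],u,v) for u,v in [(328,168),(346,173)]]
print(np.round(P,4))
if P[0][2]>P[1][2]+.004: print(hand_in())
```

```text
[[0.5058 0.0166 0.0907]
 [0.5575 0.0217 0.0703]]
the job is handed in; nothing more can be done
None
```

The fan was switched on first and then the kiln, each checked with its far end down. The lamp was left on, the arm is clear, and the job was handed in at about 8 s.

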